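# Cover the egg cooker and set its wind-up timer

## Robot

A 6-joint arm with a two-finger parallel gripper is mounted at the origin on a cart in front of the work surface, level with it; the furniture and walls round the work are solid. World frame = base frame: x ahead of the robot, y to its left, z up, the work surface at z = 0. Lengths are in m, angles in degrees, forces in N, time in s.
With the tool pointing down it reaches from about 0.3 to 0.875 m from the base axis. Payload 6.4 kg.
Tool frame: the origin (TCP) lies midway between the tips of the shut fingers; the grasp point (between the pads) lies 19 mm behind it (manip.pinch_z is the distance from the TCP to the grasp point, in m); z points along the fingers, y is the line along which they close (so a half turn about z gives the same grasp; the last joint's range is limited). The gripper opens to 85 mm and grips with 20 to 120 N. Pads are 22 mm wide; open, the fingers measure 114 mm over their backs; the gripper's body (76 mm by 85 mm) begins 54 mm behind the grasp point. The pads swing forward as they close: fully open they stand 13 mm farther back than shut.
Start: joints at [64.784, 10.359, 92.074, -0, 77.567, -11.82], TCP at [0.133, 0.559, 0.231] pointing down, gripper open.
Joint ranges: [-171.53, 171.53], [-51.25, 118.39], [17.06, 147.69], [-65.23, 245.23], [0, 150.52], [-178.68, 178.68]. Speed limits (degrees/s): [147.25, 147.25, 172.46, 180, 180, 180].

## Interface

Orientations are given as a 3x3 rotation matrix whose columns are the frame's x, y, z axes.
In Python, from rig import manip, imaging, workorder gives the robot as it stands.
- The arm moves only by the tool arm_command, never from a script. Its argument "plan" is a list of rows, each an object of numbers: "jaw": the gripper's target within -1 to 1 (fully open at 1, half-way at 0, shut at -1); "dx", "dy", "dz": the shift along the tool's x, y, z normalised to -1 to 1, where 1 is 15 cm; "twist": the turn about the tool's z normalised to -1 to 1, where 1 is 2 rad. A call has 1 to 8 rows; each row is the pose to reach, as a shift and turn from the pose commanded when the call began, along the tool's axes at that moment; what a row does not reach only later rows make up. A row lasts 1/8 s, in which the tool goes at most 62.5 mm and 10.7 degrees, less where a joint would pass 70% of its speed; a pose out of reach is approached as far as the arm can. A call with a number of a shift or a turn outside -1 to 1 is refused whole. A call with a gripper value outside its range is refused whole. The fingers move at their own pace and stop on an object; "squeeze" is the grip in N (left out, the last holds). Time passes only in rows, so rows that repeat a pose let the fingers close. It gives the time, the measured TCP pose, the force, the opening and the grip force at its end, in the units of the state.
- manip.state(): the state, without advancing time (a new reading comes with each control period).
- imaging.camera(name): name is "scene" or "top" or "wrist"; returns a dict with "img" (400x640x3 uint8, red, green, blue), "intrinsics" (3x3 intrinsics, pixels), "k1" (the pictures are not rectified: a ray, as slopes to the right and down, at radius r is drawn at 1 + k1 r^2 times it, then the intrinsics apply), "xyz" and "orientation" of the camera in the world; the wrist camera has in their place "mount" (4x4, takes a point from camera to tool coordinates, whose origin is the TCP and whose axes are the flange's). Camera axes: x right, y down, z forward; pixel columns grow to the right and rows downward; lengths in m; the calibration is good to about 2 mm. A picture is of the moment at which its call begins: read the wrist's pose just before it. There is no depth.
- workorder.job_done(): hands the job in; it is judged then, once.
The state is a dict: "clock": time; "joint_pos": joint angles; "dq": joint speeds; "tau": joint torques, N m; "eef_pos": TCP position; "tool_rot": TCP orientation; "contact_force": force on the tool from outside, world axes, zero at the start; "torque": the same for the moment, N m; "width": opening from 0.0 (shut) to 1.0 (fully open); "grasp_force": force on a finger pad.
Only numpy, scipy, OpenCV 4.12 (cv2) and the standard library are available. Lean on these libraries where they do the work, as an engineer would, in place of code of your own. Each camera call takes 0.05 s, during which the arm holds its last target. There are 200 camera calls.

## Task

Get the egg cooker going: gently stand the egg from the blue egg cup in the empty front seat of the cooker's tray, then put the domed lid on so that it sits fully down. Then wind the timer knob clockwise past its top (red, 15-minute) mark to wind the bell, turn it back down to 9 minutes, and let go. Do not let the egg or the lid fall, do not tip the egg cup over, and leave the mug, chocolate bar, tea box and matchbox where they are.

Things in the scene. Friction and masses are not known exactly. Their poses are not given: they have to be found in the camera images.
- egg_cooker: white electric egg cooker, fixed to the table, 245 mm long (its y) and 146 mm wide (its x). Origin: at table height under its middle; x points from its front (the lamp side, roughly facing the robot) to its back, y towards its round bowl (left seen from the robot), z up. Bowl centre at (0, 58) mm, outer radius 73 mm; timer tower 86 x 76 mm centred at (0, -77) mm, top 72 mm high
- lid_seat (a point): centre of the bowl, 55 mm high, at the level of the flat white shoulder (radius 61 to 73 mm) on which the lid's rim rests. Inside it the grey egg tray's rim, radius 60 mm, stands 6 mm higher (to 61 mm) with a bevelled edge and centres the lid with about 3 to 5 mm of play each way
- seat_front (a point): centre of the empty front seat of the grey egg tray: a ring with an opening of 34 mm, outer diameter 42 mm, its upper edge at 61 mm, where this point lies. It lies 36 mm from the bowl's centre towards the cooker's front. A seated egg stands upright with its centre about 19 mm above this point
- seat_back_left (a point): the same for the back left seat, at (18, 89) mm in the cooker's frame; egg_left stands in it
- seat_back_right (a point): the same for the back right seat, at (18, 27) mm in the cooker's frame; egg_right stands in it
- timer (a joint): turn of the timer knob in rad, clockwise seen from above: 0 = off, 0.2 rad a minute, so 9 minutes = 1.8 and the top mark (15 minutes) = 3.0; a firm end stop is at 3.4. It stays where it is left (friction about 0.04 Nm, no spring-back) and may be regrasped as often as needed
- dial (a point): centre of the dark dial plate round the knob, 72 mm high, axes as the cooker's. Short white ticks each minute, long ones at 0, 3, 6, 9 and 12, a long red one at 15. Seen from the robot the pointer points left at zero (1.5 rad from the x axis towards y), straight to the back at 7.5 minutes, right at 15 (-1.5 rad); at 9 minutes -0.3 rad
- timer_grip (a point): on the upright axis of the timer knob, 100 mm above the table, where to grip it; it turns with the knob, its x axis along the grip bar towards the pointer (red line on top and at one end). The white grip bar is 46 mm long and 13 mm thick (its y), its flanks reach from 80 to 109 mm above the table, over a round skirt of 47 mm diameter
- lid: domed smoke-coloured clear lid with a white rim and a black knob on top, 0.14 kg, 137 mm diameter, 64 mm high without the knob, open below, inner radius 65 mm. Stands rim down on the table. Origin: centre of its rim's plane (underside), z up
- lid_knob (a point): point to grip on the lid's black knob, 87 mm above the underside of its rim, on its axis. The knob is round, 29 mm diameter, its top 97 mm above the underside; the dome's top is at 64 mm
- egg: pale brown egg, 0.06 kg, standing upright in the blue egg cup, 57 mm tall, 44 mm diameter at the widest. Origin: its centre, z along its length
- egg_left: brown egg, same size, in the cooker's back left seat; origin its centre
- egg_right: brown egg, same size, in the cooker's back right seat; origin its centre
- egg_cup: blue porcelain egg cup, loose, 42 mm high, foot 48 mm and rim 38 mm diameter; origin: centre of its underside. The egg in it has its centre about 63 mm above the table
- mug: rose and white mug, 105 mm high, a bystander; origin under its middle
- chocolate_bar: brown wrapped chocolate bar, 56 x 146 x 11 mm, lying flat, a bystander; origin under its middle
- tea_tin_box: brown cardboard-coloured tea box, 60 x 78 x 61 mm high, with the room's loose black plug lying on it, a bystander; origin under its middle
- matchbox: small red and cream box, 48 x 61 x 15 mm, lying flat, a bystander; origin under its middle
Mind the look-alikes: they are no part of the job. What is shaped like the egg but pink is not meant.

How it is judged (in metres and radians):
On the way, in this order (a step that is already met when the one before it is completed fails the run):
1. the egg stands in the front seat, with the other two in theirs (horizontal distance between egg and seat_front below 0.008 m and z of egg in the frame of seat_front between 0.012 and 0.025 m and horizontal distance between egg_left and seat_back_left below 0.008 m and z of egg_left in the frame of seat_back_left between 0.012 and 0.025 m and horizontal distance between egg_right and seat_back_right below 0.008 m and z of egg_right in the frame of seat_back_right between 0.012 and 0.025 m and linear speed of egg below 0.03 m/s), for 0.2 s.
2. the lid sits fully down on the shoulder over the eggs (horizontal distance between lid and lid_seat below 0.007 m and z of lid in the frame of lid_seat below 0.003 m and angle between lid's own z axis and vertical below 0.05 rad and horizontal distance between egg and seat_front below 0.008 m and z of egg in the frame of seat_front between 0.012 and 0.025 m and horizontal distance between egg_left and seat_back_left below 0.008 m and z of egg_left in the frame of seat_back_left between 0.012 and 0.025 m and horizontal distance between egg_right and seat_back_right below 0.008 m and z of egg_right in the frame of seat_back_right between 0.012 and 0.025 m and linear speed of lid below 0.03 m/s), for 0.2 s.
3. the timer is wound past its top mark (15 minutes), lid on (value of joint timer above 3.03 rad and horizontal distance between lid and lid_seat below 0.007 m and z of lid in the frame of lid_seat below 0.003 m and angle between lid's own z axis and vertical below 0.05 rad), for 0.05 s.
At the end, for the whole second after the job is handed in: All three eggs stand in their seats (centre within 8 mm of the seat's axis, 12 to 25 mm above its edge), the lid rests level on the shoulder (centred to 7 mm, rim within 3 mm), and the timer, having been wound past 15 minutes (over 3.03), rests at 9 minutes +-45 s (1.65 to 1.95 rad) (all of step 2 and value of joint timer between 1.65 and 1.95 rad and velocity of joint timer between -0.05 and 0.05 rad/s); the robot touches nothing.
It fails at once if the egg is let fall (moving faster than 0.6 m/s, which is a drop of 18 mm, out of the fingers) (contact force between the fingers and egg below 0.01 N and linear speed of egg above 0.6 m/s).
It fails at once if the lid is let fall (moving faster than 0.6 m/s out of the fingers) (contact force between the fingers and lid below 0.01 N and linear speed of lid above 0.6 m/s).
It fails at once if the egg cup is tipped over (angle between egg_cup's own z axis and vertical above 0.6 rad).
It fails at once if the mug, chocolate bar, tea box or matchbox are moved by more than 20 mm (distance of any of mug, chocolate_bar, tea_tin_box, matchbox from where it was at the start of the episode above 0.02 m).
It also fails if it takes over 72 s, if anything falls off the work surface, if the arm or the gripper's body presses on something with over 40 N, if the wrist force passes 120 N, or if a joint passes its speed limit or range.

## Working session

There is one attempt and no reset: what is moved stays moved. The work goes in short steps, Python scripts to look and compute and a tool call to move; the robot and the scene stay as the last step left them, time stands still between calls to the robot, and variables do not carry over. Pictures are saved under pics/ and viewed, at most 10 in all, crops included, and the job is handed in when it is done.

Besides the shell and the picture viewer there is one more tool, called after ">>>" in YAML: its name, and indented under it one key for each argument. arm_command: Moves the arm, as the interface text tells. Scaled input: -1 to 1 covers 15 cm each way for a shift and 2 rad each way for a turn. Its arguments: {"type":"object","properties":{"plan":{"type":"array"},"squeeze":{"type":"number"}},"required":["plan"]}

```bash
ls; mkdir -p pics; cat > h.py <<'E'
import numpy as np, cv2
from rig import manip, imaging, workorder
def shot(name,fn):
    s=manip.state(); c=imaging.camera(name); c['state']=s
    cv2.imwrite('pics/'+fn+'.png',c['img'][:,:,::-1]); 
    np.save('pics/'+fn+'.npy',c,allow_pickle=True); return c
def load(fn): return np.load('pics/'+fn+'.npy',allow_pickle=True).item()
def cam(c):
    if 'mount' in c:
        M=np.array(c['mount']);s=c['state'];R=np.array(s['tool_rot']);p=np.array(s['eef_pos'])
        return R@M[:3,3]+p, R@M[:3,:3]
    return np.array(c['xyz']),np.array(c['orientation'])
def ray(c,u,v):
    K=np.array(c['intrinsics']); d=np.array([(u-K[0,2])/K[0,0],(v-K[1,2])/K[1,1]]); s=d.copy()
    for _ in range(30): s=d/(1+c['k1']*(s@s))
    o,R=cam(c); w=R@np.array([s[0],s[1],1.]); return o,w/np.linalg.norm(w)
def onz(c,u,v,z):
    o,w=ray(c,u,v); return o+w*(z-o[2])/w[2]
def proj(c,P):
    o,R=cam(c); q=R.T@(np.array(P)-o); s=q[:2]/q[2]; s=s*(1+c['k1']*(s@s)); K=np.array(c['intrinsics'])
    return np.array([K[0,0]*s[0]+K[0,2],K[1,1]*s[1]+K[1,2]])
def tri(rays):
    A=0;b=0
    for o,w in rays:
        Q=np.eye(3)-np.outer(w,w);A=A+Q;b=b+Q@o
    x=np.linalg.solve(A,b); return x,[np.linalg.norm((np.eye(3)-np.outer(w,w))@(x-o)) for o,w in rays]
E
python3 - <<'E'
from h import *
np.set_printoptions(precision=4,suppress=True)
for n in ['top','scene']:
    c=shot(n,n+'0'); print(n,c['intrinsics'],c['k1'],c['xyz'],c['orientation'])
c=shot('wrist','wrist0');print(c['mount']);s=manip.state();print(s); print(manip.pinch_z)
a=load('top0')['img'];b=load('scene0')['img']
E
```

```text
pics
top [[394.4743   0.     315.2405]
 [  0.     394.4743 196.7506]
 [  0.       0.       1.    ]] -0.0615732025216573 [ 0.3612 -0.118   1.2708] [[-0.0075 -0.9901  0.1401]
 [-0.9997  0.0107  0.0227]
 [-0.024  -0.1399 -0.9899]]
scene [[470.4323   0.     317.7069]
 [  0.     470.4323 196.9442]
 [  0.       0.       1.    ]] -0.12300328589896978 [0.0613 0.6706 1.0546] [[-0.8725 -0.3395  0.3515]
 [-0.4882  0.6368 -0.5968]
 [-0.0212 -0.6923 -0.7213]]
[[ 0.0008 -0.9495 -0.3139  0.0808]
 [ 1.      0.0005  0.001  -0.0005]
 [-0.0008 -0.3139  0.9495 -0.1424]
 [ 0.      0.      0.      1.    ]]
{'clock': 0.15, 'joint_pos': array([ 64.7846,  10.3904,  92.1173,  -0.0012,  77.5654, -11.8205]), 'dq': array([ 0.0415, -0.1044, -0.1839,  0.076 , -0.0039, -0.0168]), 'tau': array([  0.0005, -44.5259, -35.1691,  -0.0004,   0.0059,   0.    ]), 'eef_pos': array([0.133 , 0.559 , 0.2306]), 'tool_rot': array([[-0.9728,  0.2317, -0.0005],
       [ 0.2317,  0.9728, -0.0012],
       [ 0.0002, -0.0013, -1.    ]]), 'contact_force': array([ 0.5281,  0.11  , -0.3277]), 'torque': array([ 0.0552, -0.0309, -0.01  ]), 'grasp_force': 0.0, 'width': 0.9998988124792144}
0.0187
```

View pics/top0.png

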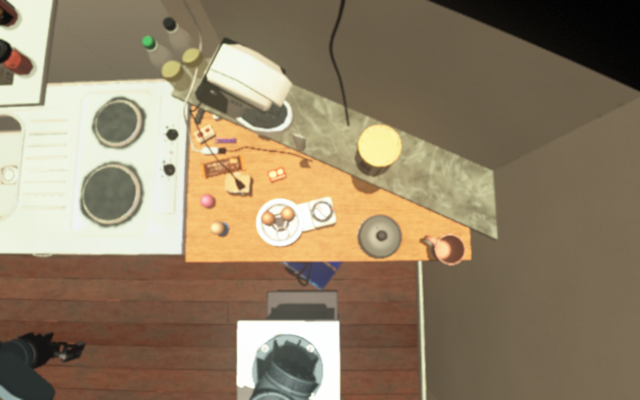

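View pics/scene0.png

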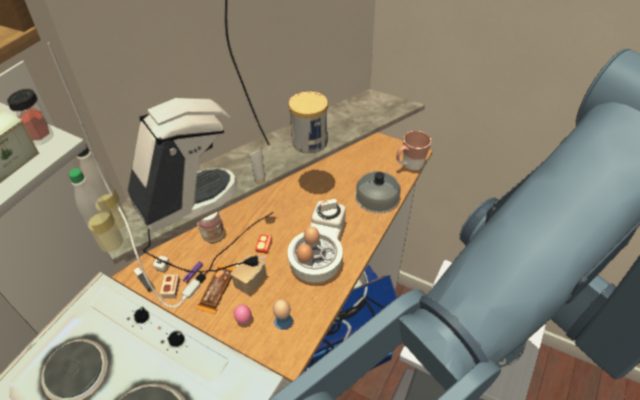

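The top picture shows the cooker bowl at (279,221), the timer knob at (321,211), the lid with its knob at (381,236) and the mug at (450,249). Egg candidates are the pale egg at top (219,229) / scene (282,310), the pink one at top (207,201) / scene (243,315), and the cooker's brown eggs at top (268,219) and (288,213). My choice is the pale brown egg over the blue foot at top (219,229). I'll check it in one crop.

```bash
python3 - <<'E'
from h import *
a=load('top0')['img'][185:265,190:350];b=load('scene0')['img'][190:340,200:400]
a=cv2.resize(a,(800,400),interpolation=2)[:,:,::-1];b=cv2.resize(b,(266,200),interpolation=2)[:,:,::-1]
b=cv2.resize(load('scene0')['img'][290:340,220:320],(400,200),interpolation=2)[:,:,::-1]
l=cv2.resize(load('top0')['img'][205:265,345:465],(400,200),interpolation=2)[:,:,::-1]
cv2.imwrite('pics/crop.png',np.vstack([a,np.hstack([b,l])]))
E
```

```text
(no output)
```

View pics/crop.png

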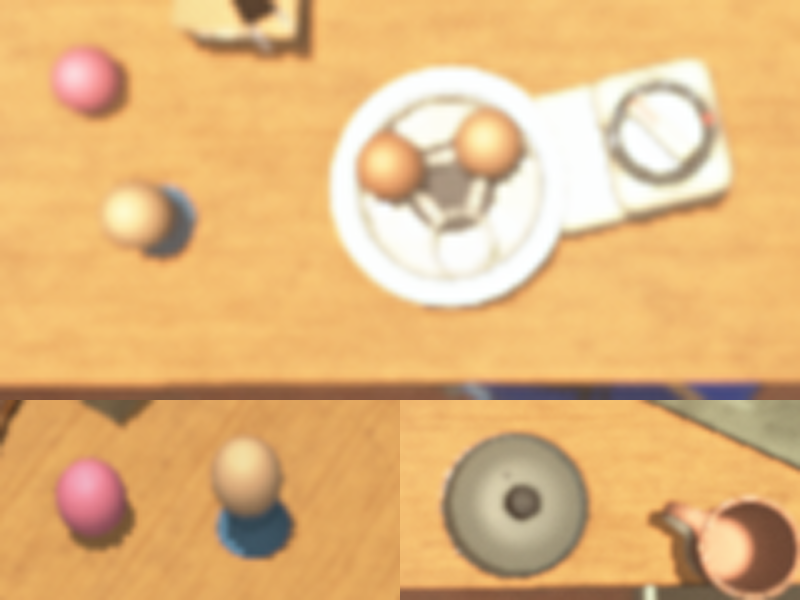

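The crop confirms it: the pale brown egg stands in the blue cup, the pink one lies on the table, and the front seat (nearest the robot) is empty. Next come the measurements.

```bash
python3 - <<'E'
from h import *
np.set_printoptions(precision=4,suppress=True)
t=load('top0');s=load('scene0')
def blob(c,mask_fn,roi):
    x0,y0,x1,y1=roi; im=c['img'][y0:y1,x0:x1]; hsv=cv2.cvtColor(im,cv2.COLOR_RGB2HSV)
    m=mask_fn(im.astype(int),hsv).astype(np.uint8)
    n,l,st,ce=cv2.connectedComponentsWithStats(m); i=1+np.argmax(st[1:,4]); return ce[i]+[x0,y0],st[i]
# egg : centre rays
print('egg tri',tri([ray(t,217,228),ray(s,281.5,309)]))
print('egg top z=.063',onz(t,217,228,.063),'scene',onz(s,281.5,309,.063))
print('lidknob', onz(t,345+522/400*120/1*1.0*0+ (522-400)*0.3,205+(502-400)*0.3,.09), tri([ray(t,381.6,235.6),ray(s,379,179)]))
# lid rim centre in top
u,v=345+(515-400)*.3,205+(505-400)*.3; print('lidrim',onz(t,u,v,.02))
# bowl
u,v=190+450/5,185+187/5; print('bowl',onz(t,u,v,.055), 'knob',onz(t,190+660/5,185+133/5,.1))
print('tower corners',[onz(t,190+a/5,185+b/5,.072) for a,b in [(603,80),(703,62),(728,188),(625,217)]])
print('knob ends',[onz(t,190+a/5,185+b/5,.109) for a,b in [(638,100),(690,165)]])
print('mug',onz(t,450,249,.05),'edge',onz(t,300,262,0))
E
```

```text
egg tri (array([0.4389, 0.215 , 0.0612]), [np.float64(0.0010063800950441027), np.float64(0.00100638009504408)])
egg top z=.063 [0.4379 0.2141 0.063 ] scene [0.4392 0.2162 0.063 ]
lidknob [ 0.4094 -0.2877  0.09  ] (array([ 0.411 , -0.289 ,  0.0775]), [np.float64(0.0012213984850675502), np.float64(0.0012213984850674077)])
lidrim [ 0.4095 -0.291   0.02  ]
bowl [0.4543 0.0196 0.055 ] knob [ 0.482 -0.111  0.1  ]
tower corners [array([ 0.5179, -0.0762,  0.072 ]), array([ 0.5283, -0.1376,  0.072 ]), array([ 0.4508, -0.1518,  0.072 ]), array([ 0.4338, -0.089 ,  0.072 ])]
knob ends [array([ 0.5008, -0.0982,  0.109 ]), array([ 0.4619, -0.1285,  0.109 ])]
mug [ 0.3675 -0.5025  0.05  ] edge [ 0.3315 -0.0387  0.    ]
```

>>> arm_command:
  plan:
    - {"dx":-0.33,"dy":-0.23,"jaw":1}
    - {"dx":-0.66,"dy":-0.46,"jaw":1}
    - {"dx":-1,"dy":-0.7,"jaw":1}
    - {"dx":-1,"dy":-0.7,"jaw":1}

```text
invalid input
```

>>> arm_command:
  plan:
    - {"dx":-0.33,"dy":-0.23}
    - {"dx":-0.66,"dy":-0.46}
    - {"dx":-1,"dy":-0.7}
    - {"dx":-1,"dy":-0.7}

```text
invalid input
```

>>> arm_command:
  plan:
    - {"dx":-0.2,"dy":-0.15,"dz":0.1,"twist":-0.08}
    - {"dx":-0.4,"dy":-0.3,"dz":0.2,"twist":-0.16}
    - {"dx":-0.51,"dy":-0.36,"dz":0.3,"twist":-0.222}
    - {"dx":-0.51,"dy":-0.36,"dz":0.3,"twist":-0.222}
    - {"dx":-0.51,"dy":-0.36,"dz":0.3,"twist":-0.222}

```text
invalid input
```

>>> arm_command:
  plan:
    - {"dx":-0.33,"dy":-0.23,"dz":0,"twist":0,"jaw":1}
    - {"dx":-0.66,"dy":-0.46,"dz":0,"twist":0,"jaw":1}
    - {"dx":-1,"dy":-0.7,"dz":0,"twist":0,"jaw":1}
    - {"dx":-1,"dy":-0.7,"dz":0,"twist":0,"jaw":1}

```text
clock: 0.65
eef_pos: [0.2573, 0.4198, 0.2311]
tool_rot: [[-0.971, 0.237, 0.0], [0.237, 0.971, -0.001], [-0.001, -0.001, -1.0]]
contact_force: [-0.8, 1.1, -0.6]
width: 1.001
grasp_force: 0.0
```

>>> arm_command:
  plan:
    - {"dx":-0.33,"dy":-0.23,"dz":0,"twist":0,"jaw":1}
    - {"dx":-0.66,"dy":-0.46,"dz":0,"twist":0,"jaw":1}
    - {"dx":-1,"dy":-0.7,"dz":0,"twist":0,"jaw":1}
    - {"dx":-1,"dy":-0.7,"dz":0,"twist":0,"jaw":1}

```text
clock: 1.15
eef_pos: [0.3786, 0.2834, 0.2313]
tool_rot: [[-0.971, 0.237, 0.001], [0.237, 0.971, -0.0], [-0.001, -0.0, -1.0]]
contact_force: [0.1, 1.9, 0.4]
width: 0.998
grasp_force: 0.0
```

>>> arm_command:
  plan:
    - {"dx":-0.2,"dy":-0.15,"dz":0.1,"twist":-0.08,"jaw":1}
    - {"dx":-0.4,"dy":-0.3,"dz":0.2,"twist":-0.16,"jaw":1}
    - {"dx":-0.51,"dy":-0.36,"dz":0.3,"twist":-0.222,"jaw":1}
    - {"dx":-0.51,"dy":-0.36,"dz":0.3,"twist":-0.222,"jaw":1}
    - {"dx":-0.51,"dy":-0.36,"dz":0.3,"twist":-0.222,"jaw":1}

```text
clock: 1.78
eef_pos: [0.4375, 0.2168, 0.1866]
tool_rot: [[-0.978, -0.208, -0.0], [-0.208, 0.978, 0.001], [0.0, 0.001, -1.0]]
contact_force: [0.0, 0.3, -0.4]
width: 1.0
grasp_force: 0.0
```

```bash
cat >> h.py <<'E'
def go(P,yaw=None):
    "print move in tool units to put the TCP at P with tool x at yaw (deg)"
    s=manip.state();R=np.array(s['tool_rot']);d=R.T@(np.array(P)-s['eef_pos'])/.15
    y=np.degrees(np.arctan2(R[1,0],R[0,0]));t=0 if yaw is None else -np.radians((yaw-y+180)%360-180)/2
    print('t%.2f pos'%s['clock'],np.round(s['eef_pos'],4),'yaw %.1f'%y,'| dx dy dz',np.round(d,3),'twist %.3f'%t,'q1,q6',s['joint_pos'][[0,5]].round(0))
E
python3 - <<'E'
from h import *
np.set_printoptions(precision=4,suppress=True)
c=shot('wrist','w1'); go((.4385,.2145,.1),192); print(proj(c,(.4385,.2145,.063)))
E
```

```text
t1.82 pos [0.4377 0.2168 0.1868] yaw -168.0 | dx dy dz [-0.002 -0.016  0.579] twist 0.000 q1,q6 [ 12. -90.]
[316.17   189.9738]
```

View pics/w1.png

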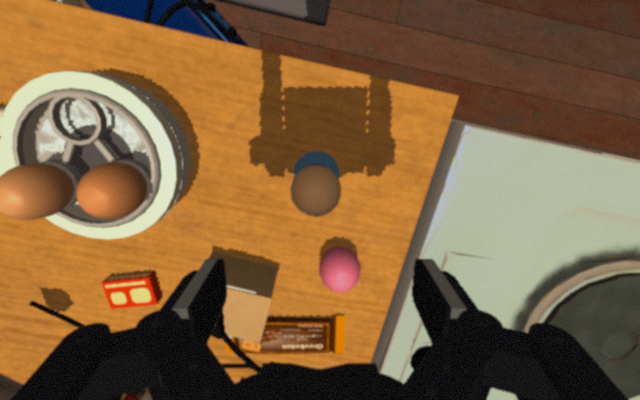

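The wrist view shows the egg at (316,190), exactly where the two-camera estimate projects. The pink one is at (340,269) and well clear of the fingers. I'll descend and grip.

>>> arm_command:
  plan:
    - {"dx":0,"dy":-0.016,"dz":0.3,"twist":0,"jaw":1}
    - {"dx":0,"dy":-0.016,"dz":0.6,"twist":0,"jaw":1}
    - {"dx":0,"dy":-0.016,"dz":0.85,"twist":0,"jaw":1}
    - {"dx":0,"dy":-0.016,"dz":0.965,"twist":0,"jaw":1}
    - {"dx":0,"dy":-0.016,"dz":0.965,"twist":0,"jaw":0.6}
    - {"dx":0,"dy":-0.016,"dz":0.965,"twist":0,"jaw":0.3}
    - {"dx":0,"dy":-0.016,"dz":0.965,"twist":0,"jaw":0.1}
    - {"dx":0,"dy":-0.016,"dz":0.965,"twist":0,"jaw":-0.1}
  squeeze: 20

```text
clock: 2.82
eef_pos: [0.4398, 0.2135, 0.0428]
tool_rot: [[-0.978, -0.208, 0.002], [-0.208, 0.978, 0.001], [-0.003, 0.0, -1.0]]
contact_force: [-0.6, 1.1, 3.9]
width: 0.504
grasp_force: 19.9
```

>>> arm_command:
  plan:
    - {"dx":0,"dy":0,"dz":0,"twist":0,"jaw":-0.3}
    - {"dx":0,"dy":0,"dz":0,"twist":0,"jaw":-0.3}
    - {"dx":0,"dy":0,"dz":0,"twist":0,"jaw":-0.3}
  squeeze: 20

```text
clock: 3.2
eef_pos: [0.4398, 0.2135, 0.0427]
tool_rot: [[-0.978, -0.208, 0.002], [-0.208, 0.978, 0.001], [-0.002, 0.001, -1.0]]
contact_force: [-0.6, 2.6, 7.0]
width: 0.5
grasp_force: 20.0
```

>>> arm_command:
  plan:
    - {"dx":0,"dy":0,"dz":-0.1,"twist":0,"jaw":-0.3}
    - {"dx":0,"dy":0,"dz":-0.3,"twist":0,"jaw":-0.3}
    - {"dx":0,"dy":0,"dz":-0.6,"twist":0,"jaw":-0.3}
    - {"dx":0,"dy":0,"dz":-0.8,"twist":0,"jaw":-0.3}
    - {"dx":0,"dy":0,"dz":-0.8,"twist":0,"jaw":-0.3}
  squeeze: 20

```text
clock: 3.82
eef_pos: [0.4407, 0.2133, 0.1648]
tool_rot: [[-0.978, -0.209, 0.006], [-0.209, 0.978, 0.001], [-0.006, -0.0, -1.0]]
contact_force: [0.7, 0.1, -0.5]
width: 0.5
grasp_force: 20.6
```

```bash
python3 - <<'E'
from h import *
np.set_printoptions(precision=4,suppress=True)
c=load('w1'); print('seat',onz(c,78,119,.061))
B=np.array([.4543,.0196]);a=np.radians(12);x=np.array([np.cos(a),np.sin(a)])
print('seat from bowl',B-.036*x)
go((.4385-.0,.0,.16),192)
E
```

```text
seat [0.4208 0.0162 0.061 ]
seat from bowl [0.4191 0.0121]
t3.83 pos [0.4407 0.2133 0.1648] yaw -168.0 | dx dy dz [ 0.311 -1.387  0.031] twist 0.000 q1,q6 [ 12. -90.]
```

>>> arm_command:
  plan:
    - {"dx":0.07,"dy":-0.2,"dz":0,"twist":0,"jaw":-0.3}
    - {"dx":0.15,"dy":-0.45,"dz":0,"twist":0,"jaw":-0.3}
    - {"dx":0.25,"dy":-0.7,"dz":0,"twist":0,"jaw":-0.3}
    - {"dx":0.3,"dy":-0.9,"dz":0,"twist":0,"jaw":-0.3}
    - {"dx":0.3,"dy":-0.9,"dz":0,"twist":0,"jaw":-0.3}
  squeeze: 20

```text
clock: 4.45
eef_pos: [0.422, 0.0701, 0.1606]
tool_rot: [[-0.979, -0.205, -0.002], [-0.205, 0.979, -0.0], [0.002, 0.0, -1.0]]
contact_force: [-0.0, -0.1, -0.3]
width: 0.499
grasp_force: 20.7
```

>>> arm_command:
  plan:
    - {"dx":0.05,"dy":-0.18,"dz":0,"twist":0,"jaw":-0.3}
    - {"dx":0.11,"dy":-0.37,"dz":0,"twist":0,"jaw":-0.3}
    - {"dx":0.11,"dy":-0.37,"dz":0,"twist":0,"jaw":-0.3}
    - {"dx":0.11,"dy":-0.37,"dz":0,"twist":0,"jaw":-0.3}
  squeeze: 20

```text
clock: 4.95
eef_pos: [0.4181, 0.0147, 0.1611]
tool_rot: [[-0.978, -0.209, -0.001], [-0.209, 0.978, 0.001], [0.001, 0.001, -1.0]]
contact_force: [0.1, -0.6, -1.6]
width: 0.495
grasp_force: 20.7
```

```bash
python3 - <<'E'
from h import *
np.set_printoptions(precision=4,suppress=True)
c=shot('wrist','w2'); go((.420,.014,.1),192); print(proj(c,(.420,.014,.061)),proj(c,(.4543,.0196,.055)))
E
```

```text
t5.00 pos [0.4181 0.0148 0.1612] yaw -167.9 | dx dy dz [-0.011 -0.008  0.408] twist 0.001 q1,q6 [ -14. -116.]
[317.6184 200.302 ] [315.6646 237.0529]
```

View pics/w2.png

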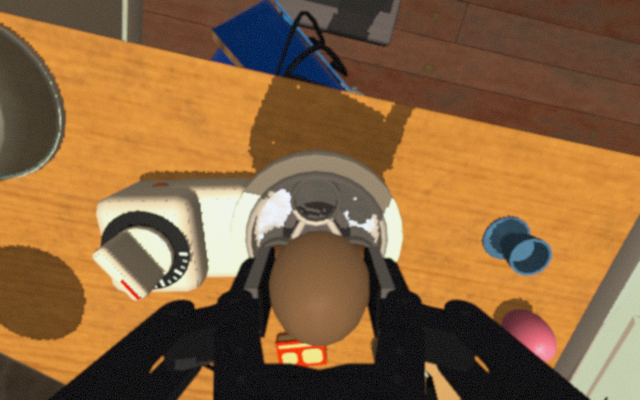

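```bash
python3 - <<'E'
from h import *
c=load('w2')['img']
a=cv2.resize(c[145:245,230:410],(792,440),interpolation=2)
cv2.imwrite('pics/crop2.png',a[:,:,::-1])
np.set_printoptions(precision=4,suppress=True)
C=load('w2')
# bowl outline: least-saturated blob against the wood
hsv=cv2.cvtColor(c,cv2.COLOR_RGB2HSV); m=((hsv[:,:,1]<70)&(hsv[:,:,2]>60)).astype(np.uint8)
pts=[]
for v in range(165,236,3):
    r=np.where(m[v,330:430])[0]
    if len(r): pts.append((330+r.max(),v))
for u in range(262,385,4):
    r=np.where(m[140:200,u])[0]
    if len(r): pts.append((u,140+r.min()))
W=np.array([onz(C,u,v,.055)[:2] for u,v in pts])
from scipy.optimize import least_squares
f=least_squares(lambda q:np.hypot(*(W-q[:2]).T)-q[2],[.454,.02,.073],loss='soft_l1',f_scale=.001)
print(f.x,np.abs(f.fun).round(4)); print(pts)
E
```

```text
[0.4536 0.019  0.0712] [0.0009 0.0007 0.0012 0.0001 0.0007 0.0007 0.0005 0.0008 0.0009 0.0022
 0.0021 0.0004 0.     0.0002 0.0003 0.0002 0.0001 0.0002 0.0006 0.0011
 0.0008 0.0007 0.0007 0.0008 0.0013 0.0005 0.0008 0.0016 0.0009 0.0001
 0.0002 0.0004 0.0003 0.0012 0.0007 0.0004 0.0009 0.0008 0.0009 0.001
 0.0006 0.001  0.0008 0.0008 0.0001 0.0003 0.     0.0005 0.0008 0.0001
 0.0004 0.0009 0.0001 0.0002 0.0005]
[(np.int64(364), 165), (np.int64(365), 168), (np.int64(368), 171), (np.int64(374), 174), (np.int64(376), 177), (np.int64(379), 180), (np.int64(382), 183), (np.int64(384), 186), (np.int64(386), 189), (np.int64(386), 192), (np.int64(388), 195), (np.int64(392), 198), (np.int64(394), 201), (np.int64(395), 204), (np.int64(396), 207), (np.int64(397), 210), (np.int64(398), 213), (np.int64(399), 216), (np.int64(400), 219), (np.int64(401), 222), (np.int64(401), 225), (np.int64(401), 228), (np.int64(401), 231), (np.int64(401), 234), (262, np.int64(171)), (266, np.int64(167)), (270, np.int64(165)), (274, np.int64(164)), (278, np.int64(161)), (282, np.int64(158)), (286, np.int64(157)), (290, np.int64(156)), (294, np.int64(154)), (298, np.int64(152)), (302, np.int64(152)), (306, np.int64(152)), (310, np.int64(151)), (314, np.int64(151)), (318, np.int64(151)), (322, np.int64(151)), (326, np.int64(152)), (330, np.int64(152)), (334, np.int64(153)), (338, np.int64(154)), (342, np.int64(156)), (346, np.int64(157)), (350, np.int64(159)), (354, np.int64(160)), (358, np.int64(164)), (362, np.int64(165)), (366, np.int64(167)), (370, np.int64(172)), (374, np.int64(174)), (378, np.int64(178)), (382, np.int64(183))]
```

View pics/crop2.png

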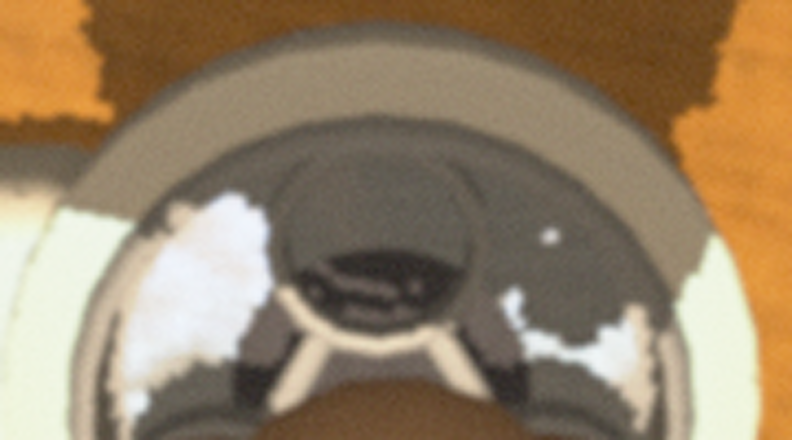

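The crop shows the empty seat ring centred at about (316,202) in w2, and the bowl fit gives (0.454,0.019). Both agree on the seat within 2 mm. Next I'll check the egg's offset in the fingers.

```bash
python3 - <<'E'
from h import *
np.set_printoptions(precision=4,suppress=True)
c=load('w2');p=np.array(c['state']['eef_pos']); print('seat',onz(c,315.9,202,.061))
for d in (.018,.0203,.024): print(d,proj(c,p+[0,0,d]))
print('egg',onz(c,318.5,288.5,p[2]+.0203)-p)
go((.4205,.0122,.0645),192)
E
```

```text
seat [0.4217 0.013  0.061 ]
0.018 [319.4106 282.6331]
0.0203 [319.4256 285.614 ]
0.024 [319.4506 290.609 ]
egg [ 0.0015 -0.0001  0.0203]
t5.00 pos [0.4181 0.0148 0.1612] yaw -167.9 | dx dy dz [-0.012 -0.021  0.644] twist 0.001 q1,q6 [ -14. -116.]
```

>>> arm_command:
  plan:
    - {"dx":-0.01,"dy":-0.02,"dz":0.2,"twist":0,"jaw":-0.3}
    - {"dx":-0.01,"dy":-0.02,"dz":0.4,"twist":0,"jaw":-0.3}
    - {"dx":-0.01,"dy":-0.02,"dz":0.55,"twist":0,"jaw":-0.3}
    - {"dx":-0.01,"dy":-0.02,"dz":0.6,"twist":0,"jaw":-0.3}
    - {"dx":-0.01,"dy":-0.02,"dz":0.62,"twist":0,"jaw":-0.3}
    - {"dx":-0.01,"dy":-0.02,"dz":0.64,"twist":0,"jaw":-0.3}
    - {"dx":-0.01,"dy":-0.02,"dz":0.65,"twist":0,"jaw":-0.3}
    - {"dx":-0.01,"dy":-0.02,"dz":0.65,"twist":0,"jaw":-0.3}
  squeeze: 20

```text
clock: 6.0
eef_pos: [0.4208, 0.0111, 0.0644]
tool_rot: [[-0.978, -0.209, 0.001], [-0.209, 0.978, -0.0], [-0.001, -0.0, -1.0]]
contact_force: [-1.4, -0.5, 0.2]
width: 0.496
grasp_force: 20.7
```

>>> arm_command:
  plan:
    - {"dx":0,"dy":0.005,"dz":0.01,"twist":0,"jaw":-0.3}
    - {"dx":0,"dy":0.005,"dz":0.018,"twist":0,"jaw":-0.3}
    - {"dx":0,"dy":0.005,"dz":0.023,"twist":0,"jaw":-0.3}
    - {"dx":0,"dy":0.005,"dz":0.023,"twist":0,"jaw":-0.3}
  squeeze: 20

```text
clock: 6.5
eef_pos: [0.4211, 0.012, 0.0611]
tool_rot: [[-0.978, -0.209, 0.001], [-0.209, 0.978, -0.0], [-0.001, -0.0, -1.0]]
contact_force: [1.9, 1.8, 3.7]
width: 0.505
grasp_force: 21.0
```

>>> arm_command:
  plan:
    - {"dx":0,"dy":0,"dz":0,"twist":0,"jaw":0.05}
    - {"dx":0,"dy":0,"dz":0,"twist":0,"jaw":0.15}
    - {"dx":0,"dy":0,"dz":0,"twist":0,"jaw":0.3}
    - {"dx":0,"dy":0,"dz":0,"twist":0,"jaw":0.5}
    - {"dx":0,"dy":0,"dz":0,"twist":0,"jaw":0.6}
  squeeze: 20

```text
clock: 7.12
eef_pos: [0.4203, 0.0119, 0.0605]
tool_rot: [[-0.978, -0.209, -0.0], [-0.209, 0.978, -0.0], [0.0, 0.0, -1.0]]
contact_force: [0.2, 0.1, -0.4]
width: 0.799
grasp_force: 0.0
```

>>> arm_command:
  plan:
    - {"dx":0,"dy":0,"dz":-0.1,"twist":0,"jaw":0.6}
    - {"dx":0,"dy":0,"dz":-0.3,"twist":0,"jaw":0.6}
    - {"dx":0,"dy":0,"dz":-0.6,"twist":0,"jaw":0.6}
    - {"dx":0,"dy":0,"dz":-0.9,"twist":0,"jaw":1}
    - {"dx":0,"dy":0,"dz":-0.9,"twist":0,"jaw":1}

```text
clock: 7.75
eef_pos: [0.4229, 0.0113, 0.1994]
tool_rot: [[-0.978, -0.209, 0.008], [-0.209, 0.978, -0.002], [-0.007, -0.004, -1.0]]
contact_force: [-0.1, 0.4, -0.6]
width: 1.001
grasp_force: 0.0
```

```bash
python3 - <<'E'
from h import *
np.set_printoptions(precision=4,suppress=True)
c=shot('wrist','w3'); t=shot('top','t3'); go((.411,-.2885,.16),192)
for P in [(.421,.0125,.08)]: print(proj(c,P),proj(t,P))
a=c['img'][120:300,200:480]; cv2.imwrite('pics/crop3.png',cv2.resize(a,(784,504),interpolation=2)[:,:,::-1])
E
```

```text
t7.85 pos [0.4203 0.012  0.1956] yaw -168.0 | dx dy dz [ 0.479 -1.946  0.238] twist 0.000 q1,q6 [ -15. -117.]
[321.4407 188.0329] [281.3533 232.7669]
```

View pics/crop3.png

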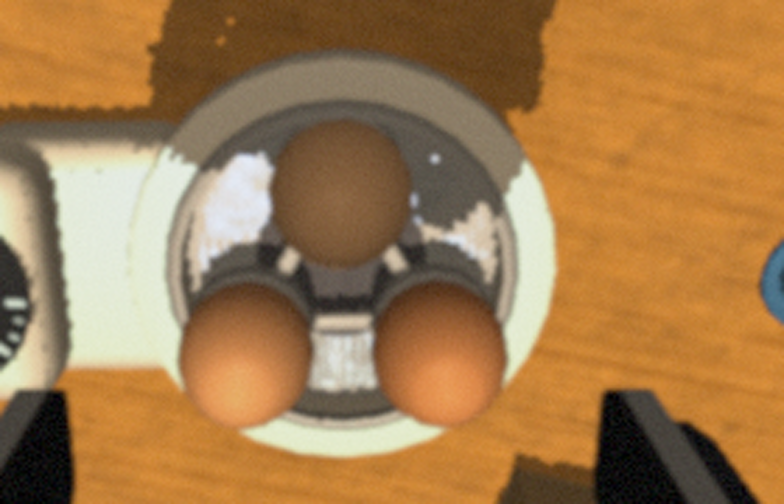

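The crop shows the egg standing in the front seat, centred at w3 (322,190) against a predicted (321,188). The other two eggs are undisturbed. Next are a refined bowl centre and the move to the lid.

```bash
python3 - <<'E'
from h import *
from scipy.optimize import least_squares
np.set_printoptions(precision=4,suppress=True)
C=shot('wrist','w4'); c=C['img']
m=cv2.cvtColor(c,cv2.COLOR_RGB2HSV); m=((m[:,:,1]<75)&(m[:,:,2]>60)).astype(np.uint8)
m=cv2.morphologyEx(m,cv2.MORPH_OPEN,np.ones((3,3)))
o=proj(C,(.454,.019,.055)); pts=[]
for a in np.radians(np.arange(-150,150,3)):   # image angle from right, skip left (tower)
    d=np.array([np.cos(a),np.sin(a)])
    for r in range(100,45,-1):
        u,v=np.round(o+r*d).astype(int)
        if m[v,u]: break
    W=onz(C,*(o+(r+.5)*d),.055)
    if abs(np.hypot(*(W[:2]-[.454,.019]))-.073)<.006: pts.append(W[:2])
W=np.array(pts)
f=least_squares(lambda q:np.hypot(*(W-q[:2]).T)-q[2],[.454,.019,.073],loss='soft_l1',f_scale=.001)
print('free',f.x,len(W),np.abs(f.fun).mean())
f=least_squares(lambda q:np.hypot(*(W-q[:2]).T)-.073,[.454,.019],loss='soft_l1',f_scale=.001)
print('r73',f.x,np.abs(f.fun).mean())
go((.411,-.2885,.2),192)
E
```

```text
free [0.4557 0.0195 0.0728] 80 0.000619018646596628
r73 [0.4557 0.0194] 0.0006333256702919811
t7.90 pos [0.4197 0.0121 0.1947] yaw -168.0 | dx dy dz [ 0.475 -1.948 -0.036] twist 0.000 q1,q6 [ -15. -117.]
```

>>> arm_command:
  plan:
    - {"dx":0.08,"dy":-0.33,"dz":0,"twist":0,"jaw":1}
    - {"dx":0.16,"dy":-0.66,"dz":0,"twist":0,"jaw":1}
    - {"dx":0.24,"dy":-0.98,"dz":0,"twist":0,"jaw":1}
    - {"dx":0.24,"dy":-0.98,"dz":0,"twist":0,"jaw":1}

```text
clock: 8.4
eef_pos: [0.4148, -0.1416, 0.194]
tool_rot: [[-0.979, -0.204, -0.003], [-0.204, 0.979, 0.001], [0.002, 0.002, -1.0]]
contact_force: [0.0, 0.5, -1.2]
width: 0.997
grasp_force: 0.0
```

>>> arm_command:
  plan:
    - {"dx":0.08,"dy":-0.33,"dz":0,"twist":0,"jaw":1}
    - {"dx":0.16,"dy":-0.66,"dz":0,"twist":0,"jaw":1}
    - {"dx":0.24,"dy":-0.97,"dz":0,"twist":0,"jaw":1}
    - {"dx":0.24,"dy":-0.97,"dz":0,"twist":0,"jaw":1}
    - {"dx":0.24,"dy":-0.97,"dz":0,"twist":0,"jaw":1}

```text
clock: 9.02
eef_pos: [0.4106, -0.2873, 0.1942]
tool_rot: [[-0.978, -0.209, -0.002], [-0.209, 0.978, 0.003], [0.001, 0.003, -1.0]]
contact_force: [-0.9, -0.1, 0.2]
width: 1.0
grasp_force: 0.0
```

```bash
python3 - <<'E'
from h import *
np.set_printoptions(precision=4,suppress=True)
c=shot('wrist','w5'); go((.411,-.2885,.2),192)
print(proj(c,(.41,-.289,.097)),proj(c,(.41,-.290,.0)))
E
```

```text
t9.07 pos [ 0.4108 -0.2871  0.1945] yaw -167.9 | dx dy dz [ 0.001 -0.009 -0.037] twist 0.001 q1,q6 [ -49. -151.]
[316.7383 198.2452] [316.0792 169.2062]
```

View pics/w5.png

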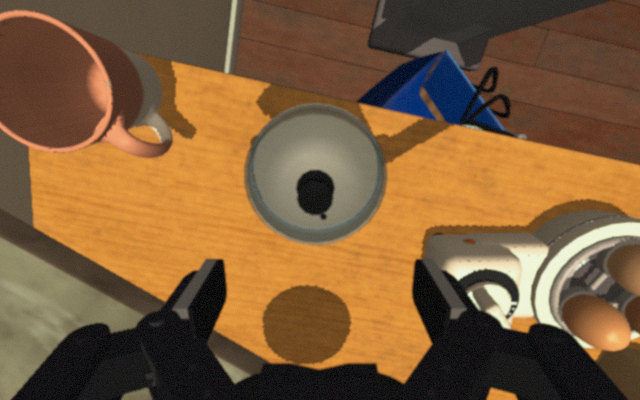

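The view shows the lid's rim centred at (316,173) and its knob top at about (315.5,199), so the lid is at (0.4105,-0.290). I'll descend and grip the knob.

>>> arm_command:
  plan:
    - {"dx":0.005,"dy":-0.02,"dz":0.25,"twist":0,"jaw":1}
    - {"dx":0.005,"dy":-0.02,"dz":0.5,"twist":0,"jaw":0.6}
    - {"dx":0.005,"dy":-0.02,"dz":0.7,"twist":0,"jaw":0.5}
    - {"dx":0.005,"dy":-0.02,"dz":0.82,"twist":0,"jaw":0.3}
    - {"dx":0.005,"dy":-0.02,"dz":0.87,"twist":0,"jaw":0.2}
    - {"dx":0.005,"dy":-0.02,"dz":0.87,"twist":0,"jaw":0}
    - {"dx":0.005,"dy":-0.02,"dz":0.87,"twist":0,"jaw":-0.2}
    - {"dx":0.005,"dy":-0.02,"dz":0.87,"twist":0,"jaw":-0.35}
  squeeze: 40

```text
clock: 10.07
eef_pos: [0.4115, -0.2924, 0.0664]
tool_rot: [[-0.978, -0.209, 0.001], [-0.209, 0.978, -0.001], [-0.001, -0.001, -1.0]]
contact_force: [-0.3, 0.6, 2.9]
width: 0.33
grasp_force: 24.9
```

>>> arm_command:
  plan:
    - {"dx":0,"dy":0,"dz":0,"twist":0,"jaw":-0.6}
    - {"dx":0,"dy":0,"dz":0,"twist":0,"jaw":-0.6}
    - {"dx":0,"dy":0,"dz":0,"twist":0,"jaw":-0.6}
  squeeze: 40

```text
clock: 10.45
eef_pos: [0.4115, -0.2926, 0.0664]
tool_rot: [[-0.978, -0.209, 0.001], [-0.209, 0.978, -0.001], [-0.001, -0.001, -1.0]]
contact_force: [-0.4, 2.6, 6.0]
width: 0.326
grasp_force: 39.9
```

>>> arm_command:
  plan:
    - {"dx":0,"dy":0,"dz":-0.1,"twist":0,"jaw":-0.6}
    - {"dx":0,"dy":0,"dz":-0.3,"twist":0,"jaw":-0.6}
    - {"dx":0,"dy":0,"dz":-0.6,"twist":0,"jaw":-0.6}
    - {"dx":0,"dy":0,"dz":-0.8,"twist":0,"jaw":-0.6}
    - {"dx":0,"dy":0,"dz":-0.9,"twist":0,"jaw":-0.6}
    - {"dx":0,"dy":0,"dz":-0.9,"twist":0,"jaw":-0.6}
  squeeze: 40

```text
clock: 11.2
eef_pos: [0.4112, -0.2927, 0.2011]
tool_rot: [[-0.978, -0.209, 0.001], [-0.209, 0.978, -0.002], [-0.001, -0.002, -1.0]]
contact_force: [0.3, -0.1, -1.3]
width: 0.327
grasp_force: 40.3
```

```bash
python3 - <<'E'
from h import *
go((.456,.0194,.2),192)
E
```

```text
t11.20 pos [ 0.4112 -0.2927  0.2011] yaw -168.0 | dx dy dz [-0.726  1.972  0.004] twist 0.000 q1,q6 [ -49. -151.]
```

Holding the lid (force down about 1.4 N, which matches its weight), I'll carry it over to the bowl smoothly.

>>> arm_command:
  plan:
    - {"dx":-0.05,"dy":0.12,"dz":0,"twist":0,"jaw":-0.6}
    - {"dx":-0.12,"dy":0.33,"dz":0,"twist":0,"jaw":-0.6}
    - {"dx":-0.21,"dy":0.57,"dz":0,"twist":0,"jaw":-0.6}
    - {"dx":-0.29,"dy":0.8,"dz":0,"twist":0,"jaw":-0.6}
    - {"dx":-0.35,"dy":0.95,"dz":0,"twist":0,"jaw":-0.6}
    - {"dx":-0.36,"dy":0.98,"dz":0,"twist":0,"jaw":-0.6}
    - {"dx":-0.36,"dy":0.98,"dz":0,"twist":0,"jaw":-0.6}
  squeeze: 40

```text
clock: 12.08
eef_pos: [0.4325, -0.1366, 0.1992]
tool_rot: [[-0.978, -0.21, -0.001], [-0.21, 0.978, 0.001], [0.001, 0.001, -1.0]]
contact_force: [0.3, 0.0, -1.7]
width: 0.325
grasp_force: 40.6
```

>>> arm_command:
  plan:
    - {"dx":-0.05,"dy":0.12,"dz":0,"twist":0,"jaw":-0.6}
    - {"dx":-0.12,"dy":0.33,"dz":0,"twist":0,"jaw":-0.6}
    - {"dx":-0.21,"dy":0.57,"dz":0,"twist":0,"jaw":-0.6}
    - {"dx":-0.29,"dy":0.8,"dz":0,"twist":0,"jaw":-0.6}
    - {"dx":-0.35,"dy":0.94,"dz":0,"twist":0,"jaw":-0.6}
    - {"dx":-0.36,"dy":0.98,"dz":0,"twist":0,"jaw":-0.6}
    - {"dx":-0.36,"dy":0.98,"dz":0,"twist":0,"jaw":-0.6}
  squeeze: 40

```text
clock: 12.95
eef_pos: [0.455, 0.0173, 0.1998]
tool_rot: [[-0.978, -0.209, -0.001], [-0.209, 0.978, -0.0], [0.001, -0.0, -1.0]]
contact_force: [0.2, 0.3, -1.3]
width: 0.334
grasp_force: 40.7
```

```bash
python3 - <<'E'
from h import *
go((.456,.0194,.2),192); c=shot('wrist','w6');t=shot('top','t6');go((.456,.0194,.125),192)
p=np.array(manip.state()['eef_pos'])
print('expected lid knob top in wrist',proj(c,p+[0,0,.031]),'lid rim centre',proj(c,p+[0,0,-.066]))
# knob axis from the top view: dark blob near expected pixel
q=proj(t,p+[0,0,-.03]);print('top',q)
E
```

```text
t12.95 pos [0.455  0.0173 0.1998] yaw -168.0 | dx dy dz [-0.009  0.013 -0.001] twist 0.000 q1,q6 [ -13. -115.]
t13.05 pos [0.4551 0.0169 0.1999] yaw -168.0 | dx dy dz [-0.01   0.015  0.5  ] twist -0.000 q1,q6 [ -13. -115.]
expected lid knob top in wrist [318.40477055 300.92195015] lid rim centre [318.58707679 213.84878357]
top [276.35963516 219.02789666]
```

>>> arm_command:
  plan:
    - {"dx":-0.008,"dy":0.015,"dz":0.1,"twist":0,"jaw":-0.6}
    - {"dx":-0.008,"dy":0.015,"dz":0.22,"twist":0,"jaw":-0.6}
    - {"dx":-0.008,"dy":0.015,"dz":0.33,"twist":0,"jaw":-0.6}
    - {"dx":-0.008,"dy":0.015,"dz":0.4,"twist":0,"jaw":-0.6}
    - {"dx":-0.008,"dy":0.015,"dz":0.44,"twist":0,"jaw":-0.6}
    - {"dx":-0.008,"dy":0.015,"dz":0.455,"twist":0,"jaw":-0.6}
    - {"dx":-0.008,"dy":0.015,"dz":0.455,"twist":0,"jaw":-0.6}
  squeeze: 40

```text
clock: 13.92
eef_pos: [0.4561, 0.0202, 0.1321]
tool_rot: [[-0.978, -0.209, 0.0], [-0.209, 0.978, -0.0], [-0.0, -0.0, -1.0]]
contact_force: [0.1, -0.2, -1.8]
width: 0.325
grasp_force: 40.7
```

```bash
python3 - <<'E'
from h import *
go((.456,.0194,.1214),192); print(manip.state()['contact_force'].round(2))
E
```

```text
t13.93 pos [0.4561 0.0202 0.1321] yaw -168.0 | dx dy dz [ 0.002 -0.005  0.071] twist 0.000 q1,q6 [ -12. -114.]
[ 0.14 -0.21 -1.77]
```

No contact yet at z = 0.132, where the rim is about 11 mm above the shoulder. I'll lower it slowly.

>>> arm_command:
  plan:
    - {"dx":0,"dy":-0.005,"dz":0.015,"twist":0,"jaw":-0.6}
    - {"dx":0,"dy":-0.005,"dz":0.03,"twist":0,"jaw":-0.6}
    - {"dx":0,"dy":-0.005,"dz":0.045,"twist":0,"jaw":-0.6}
    - {"dx":0,"dy":-0.005,"dz":0.055,"twist":0,"jaw":-0.6}
    - {"dx":0,"dy":-0.005,"dz":0.055,"twist":0,"jaw":-0.6}
  squeeze: 40

```text
clock: 14.55
eef_pos: [0.4559, 0.0196, 0.1234]
tool_rot: [[-0.978, -0.209, -0.0], [-0.209, 0.978, 0.0], [0.0, 0.0, -1.0]]
contact_force: [0.3, -0.3, -0.6]
width: 0.323
grasp_force: 40.7
```

>>> arm_command:
  plan:
    - {"dx":0,"dy":0,"dz":0.007,"twist":0,"jaw":-0.6}
    - {"dx":0,"dy":0,"dz":0.014,"twist":0,"jaw":-0.6}
    - {"dx":0,"dy":0,"dz":0.02,"twist":0,"jaw":-0.6}
    - {"dx":0,"dy":0,"dz":0.02,"twist":0,"jaw":-0.6}
  squeeze: 40

```text
clock: 15.05
eef_pos: [0.4563, 0.0195, 0.1214]
tool_rot: [[-0.978, -0.209, 0.0], [-0.209, 0.978, -0.0], [-0.0, -0.0, -1.0]]
contact_force: [-3.9, 0.3, 6.2]
width: 0.327
grasp_force: 42.4
```

Contact comes at exactly 0.0664 + 0.055, so the rim is on the shoulder. I'll release and rise, then look at the dial.

>>> arm_command:
  plan:
    - {"dx":0,"dy":0,"dz":0,"twist":0,"jaw":-0.25}
    - {"dx":0,"dy":0,"dz":0,"twist":0,"jaw":-0.1}
    - {"dx":0,"dy":0,"dz":0,"twist":0,"jaw":0.2}
    - {"dx":0,"dy":0,"dz":-0.1,"twist":0,"jaw":0.4}
    - {"dx":0,"dy":0,"dz":-0.3,"twist":0,"jaw":0.6}
    - {"dx":0,"dy":0,"dz":-0.6,"twist":0,"jaw":1}
    - {"dx":0,"dy":0,"dz":-0.6,"twist":0,"jaw":1}

```text
clock: 15.92
eef_pos: [0.4588, 0.019, 0.2154]
tool_rot: [[-0.978, -0.209, 0.009], [-0.209, 0.978, -0.002], [-0.008, -0.004, -1.0]]
contact_force: [1.1, -0.1, -0.0]
width: 0.998
grasp_force: 0.0
```

```bash
python3 - <<'E'
from h import *
go((.483,-.1125,.2),192)
E
```

```text
t15.93 pos [0.4588 0.019  0.2154] yaw -167.9 | dx dy dz [ 0.026 -0.891  0.105] twist 0.000 q1,q6 [ -12. -115.]
```

>>> arm_command:
  plan:
    - {"dx":0.01,"dy":-0.3,"dz":0,"twist":0,"jaw":1}
    - {"dx":0.015,"dy":-0.6,"dz":0,"twist":0,"jaw":1}
    - {"dx":0.02,"dy":-0.89,"dz":0,"twist":0,"jaw":1}
    - {"dx":0.02,"dy":-0.89,"dz":0,"twist":0,"jaw":1}
    - {"dx":0.02,"dy":-0.89,"dz":0,"twist":0,"jaw":1}

```text
clock: 16.55
eef_pos: [0.4804, -0.1111, 0.2101]
tool_rot: [[-0.978, -0.208, -0.001], [-0.208, 0.978, 0.001], [0.001, 0.001, -1.0]]
contact_force: [-0.4, 0.7, -0.3]
width: 1.005
grasp_force: 0.0
```

```bash
python3 - <<'E'
from h import *
np.set_printoptions(precision=4,suppress=True)
c=shot('wrist','w7'); go((.4839,-.1126,.2),192)
print('knob top',proj(c,(.4839,-.1126,.109)),'dial',proj(c,(.4839,-.1126,.072)),'lid c',proj(c,(.4557,.0194,.055)),proj(c,(.4557,.0194,.152)))
cv2.imwrite('pics/crop7.png',cv2.resize(c['img'][110:310,220:520],(780,520),interpolation=2)[:,:,::-1])
E
```

```text
t16.60 pos [ 0.4804 -0.1107  0.2102] yaw -167.9 | dx dy dz [-0.02  -0.017  0.068] twist 0.001 q1,q6 [ -27. -129.]
knob top [316.2231 201.5308] dial [316.4804 188.1712] lid c [458.4699 182.9333] [518.4847 222.4805]
```

View pics/crop7.png

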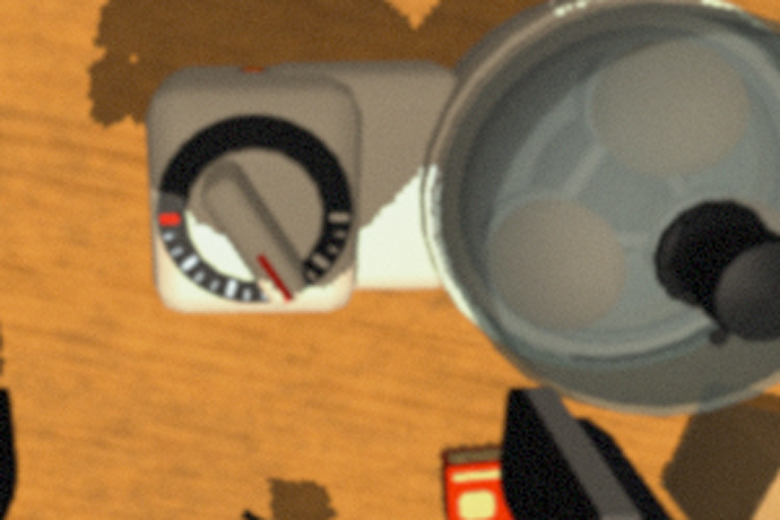

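The crop shows the lid seated level on the bowl with the eggs under it. The grip bar runs from crop (220,170) to its red pointer end at (295,290), with the red 15 mark at the left. I'll compute the knob centre and pointer angle.

```bash
python3 - <<'E'
from h import *
np.set_printoptions(precision=4,suppress=True)
c=load('w7'); P=lambda x,y,z: onz(c,220+x/2.6,110+y/2.6,z)
# red line on the bar top, by colour
hsv=cv2.cvtColor(c['img'],cv2.COLOR_RGB2HSV); m=((hsv[:,:,1]>120)&((hsv[:,:,0]<6)|(hsv[:,:,0]>172))&(hsv[:,:,2]>60))
ys,xs=np.where(m[185:240,310:345]); xs=xs+310;ys=ys+185
w=np.array([onz(c,x,y,.109)[:2] for x,y in zip(xs,ys)]); mu=w.mean(0);d=np.linalg.svd(w-mu)[2][0]; d=d*np.sign(d[0])
print('red n',len(w),'mean',mu,'line yaw %.1f'%np.degrees(np.arctan2(d[1],d[0])))
a,b=P(218,172,.109),P(290,287,.109); v=b-a
print('bar ends',a,b,'len',np.linalg.norm(v),'centre',(a+b)/2,'yaw %.1f'%np.degrees(np.arctan2(v[1],v[0])))
print('dial',P(255,209,.073),[P(*q,.073) for q in((170,219),(340,217))])
k=np.array([.4839,-.1126]);print('pred->red yaw %.1f'%np.degrees(np.arctan2(*(mu-k)[::-1])))
E
```

```text
red n 46 mean [ 0.4943 -0.1032] line yaw 46.6
bar ends [ 0.4655 -0.1263  0.109 ] [ 0.4971 -0.0971  0.109 ] len 0.04297409411345674 centre [ 0.4813 -0.1117  0.109 ] yaw 42.7
dial [ 0.4853 -0.1108  0.073 ] [array([ 0.4951, -0.139 ,  0.073 ]), array([ 0.482 , -0.0813,  0.073 ])]
pred->red yaw 42.1
```

```bash
python3 - <<'E'
from h import *
go((.4832,-.1116,.083),224)
E
```

```text
t16.60 pos [ 0.4804 -0.1107  0.2102] yaw -167.9 | dx dy dz [-0.018 -0.01   0.848] twist -0.279 q1,q6 [ -27. -129.]
```

>>> arm_command:
  plan:
    - {"dx":-0.018,"dy":-0.01,"dz":0.1,"twist":-0.09,"jaw":0.3}
    - {"dx":-0.018,"dy":-0.01,"dz":0.2,"twist":-0.18,"jaw":0.2}
    - {"dx":-0.018,"dy":-0.01,"dz":0.3,"twist":-0.279,"jaw":0.1}
    - {"dx":-0.018,"dy":-0.01,"dz":0.5,"twist":-0.279,"jaw":0}
    - {"dx":-0.018,"dy":-0.01,"dz":0.7,"twist":-0.279,"jaw":0}
    - {"dx":-0.018,"dy":-0.01,"dz":0.8,"twist":-0.279,"jaw":0}
    - {"dx":-0.018,"dy":-0.01,"dz":0.848,"twist":-0.279,"jaw":0}
    - {"dx":-0.018,"dy":-0.01,"dz":0.848,"twist":-0.279,"jaw":0}

```text
clock: 17.6
eef_pos: [0.4841, -0.1124, 0.0837]
tool_rot: [[-0.719, -0.695, 0.0], [-0.695, 0.719, -0.0], [-0.0, -0.0, -1.0]]
contact_force: [0.7, 0.5, 0.1]
width: 0.5
grasp_force: 0.0
```

```bash
python3 - <<'E'
from h import *
go((.4832,-.1116,.083),224); print(manip.state()['contact_force'].round(1))
E
```

```text
t17.60 pos [ 0.4841 -0.1124  0.0837] yaw -136.0 | dx dy dz [0.001 0.008 0.004] twist 0.000 q1,q6 [ -27. -161.]
[0.7 0.5 0.1]
```

Position is good, so I'll close on the bar.

>>> arm_command:
  plan:
    - {"dx":0,"dy":0.004,"dz":0,"twist":0,"jaw":-0.3}
    - {"dx":0,"dy":0.004,"dz":0,"twist":0,"jaw":-0.55}
    - {"dx":0,"dy":0.004,"dz":0,"twist":0,"jaw":-0.8}
    - {"dx":0,"dy":0.004,"dz":0,"twist":0,"jaw":-1}
    - {"dx":0,"dy":0.004,"dz":0,"twist":0,"jaw":-1}
    - {"dx":0,"dy":0.004,"dz":0,"twist":0,"jaw":-1}
  squeeze: 40

```text
clock: 18.35
eef_pos: [0.4845, -0.113, 0.0843]
tool_rot: [[-0.719, -0.695, 0.002], [-0.695, 0.719, -0.002], [-0.0, -0.003, -1.0]]
contact_force: [1.8, -4.6, 5.3]
width: 0.146
grasp_force: 43.3
```

>>> arm_command:
  plan:
    - {"dx":0,"dy":-0.008,"dz":-0.007,"twist":0.0,"jaw":-1}
    - {"dx":0,"dy":-0.008,"dz":-0.007,"twist":0.06,"jaw":-1}
    - {"dx":0,"dy":-0.008,"dz":-0.007,"twist":0.13,"jaw":-1}
    - {"dx":0,"dy":-0.008,"dz":-0.007,"twist":0.2,"jaw":-1}
    - {"dx":0,"dy":-0.008,"dz":-0.007,"twist":0.27,"jaw":-1}
    - {"dx":0,"dy":-0.008,"dz":-0.007,"twist":0.34,"jaw":-1}
    - {"dx":0,"dy":-0.008,"dz":-0.007,"twist":0.4,"jaw":-1}
    - {"dx":0,"dy":-0.008,"dz":-0.007,"twist":0.4,"jaw":-1}
  squeeze: 50

```text
clock: 19.35
eef_pos: [0.4837, -0.111, 0.0843]
tool_rot: [[-0.999, 0.033, -0.001], [0.033, 0.999, 0.004], [0.002, 0.004, -1.0]]
contact_force: [1.3, 4.6, 7.2]
width: 0.14
grasp_force: 50.4
```

```bash
python3 - <<'E'
from h import *
go((.4832,-.1116,.083),96); s=manip.state(); print(s['contact_force'].round(1),s['torque'].round(2),s['width'],s['grasp_force'])
E
```

```text
t19.35 pos [ 0.4837 -0.111   0.0843] yaw 178.1 | dx dy dz [ 0.003 -0.004  0.009] twist 0.716 q1,q6 [ -27. -115.]
[1.3 4.6 7.2] [ 0.95 -0.05 -0.11] 0.14043923299081348 50.371434688568115
```

>>> arm_command:
  plan:
    - {"dx":0,"dy":0,"dz":0,"twist":0.07,"jaw":-1}
    - {"dx":0,"dy":0,"dz":0,"twist":0.15,"jaw":-1}
    - {"dx":0,"dy":0,"dz":0,"twist":0.23,"jaw":-1}
    - {"dx":0,"dy":0,"dz":0,"twist":0.31,"jaw":-1}
    - {"dx":0,"dy":0,"dz":0,"twist":0.39,"jaw":-1}
    - {"dx":0,"dy":0,"dz":0,"twist":0.47,"jaw":-1}
    - {"dx":0,"dy":0,"dz":0,"twist":0.53,"jaw":-1}
    - {"dx":0,"dy":0,"dz":0,"twist":0.53,"jaw":-1}
  squeeze: 50

```text
clock: 20.35
eef_pos: [0.4853, -0.1087, 0.0844]
tool_rot: [[-0.459, 0.888, 0.002], [0.888, 0.459, 0.007], [0.005, 0.005, -1.0]]
contact_force: [7.6, 16.7, 4.3]
width: 0.145
grasp_force: 50.2
```

>>> arm_command:
  plan:
    - {"dx":0,"dy":0,"dz":0,"twist":0.06,"jaw":-1}
    - {"dx":0,"dy":0,"dz":0,"twist":0.12,"jaw":-1}
    - {"dx":0,"dy":0,"dz":0,"twist":0.17,"jaw":-1}
    - {"dx":0,"dy":0,"dz":0,"twist":0.19,"jaw":-1}
    - {"dx":0,"dy":0,"dz":0,"twist":0.19,"jaw":-1}
    - {"dx":0,"dy":0,"dz":0,"twist":0.19,"jaw":-1}
  squeeze: 50

```text
clock: 21.1
eef_pos: [0.4863, -0.1084, 0.0844]
tool_rot: [[-0.098, 0.995, 0.004], [0.995, 0.098, 0.007], [0.007, 0.005, -1.0]]
contact_force: [13.1, 18.0, 0.7]
width: 0.144
grasp_force: 49.7
```

```bash
python3 - <<'E'
from h import *
go((.4832,-.1116,.083),176); s=manip.state(); print(s['contact_force'].round(1),s['torque'].round(2),s['width'],s['grasp_force'])
E
```

```text
t21.10 pos [ 0.4863 -0.1084  0.0844] yaw 95.6 | dx dy dz [-0.019 -0.022  0.009] twist -0.701 q1,q6 [-27. -33.]
[13.1 18.   0.7] [ 2.81 -2.19 -0.01] 0.14370283936804007 49.68689203262329
```

Yaw implies a timer value of about 3.19. Side force is building because the tool axis sits a few mm off the knob's axis. I'll relieve it and go 4° further for margin.

>>> arm_command:
  plan:
    - {"dx":0.02,"dy":0.015,"dz":0,"twist":0,"jaw":-1}
    - {"dx":0.02,"dy":0.015,"dz":0,"twist":0.02,"jaw":-1}
    - {"dx":0.02,"dy":0.015,"dz":0,"twist":0.035,"jaw":-1}
    - {"dx":0.02,"dy":0.015,"dz":0,"twist":0.035,"jaw":-1}
  squeeze: 50

```text
clock: 21.6
eef_pos: [0.4866, -0.1082, 0.0844]
tool_rot: [[-0.028, 1.0, 0.001], [1.0, 0.028, 0.003], [0.003, 0.001, -1.0]]
contact_force: [4.2, 4.8, 2.1]
width: 0.144
grasp_force: 50.1
```

```bash
python3 - <<'E'
from h import *
go((.4832,-.1116,.083),175.5); s=manip.state(); print(s['contact_force'].round(1),s['torque'].round(2),s['width'],s['grasp_force'])
E
```

```text
t21.60 pos [ 0.4866 -0.1082  0.0844] yaw 91.6 | dx dy dz [-0.022 -0.023  0.009] twist -0.732 q1,q6 [-26. -28.]
[4.2 4.8 2.1] [ 0.7  -0.81 -0.04] 0.14418679630859194 50.06151258945465
```

>>> arm_command:
  plan:
    - {"dx":0,"dy":-0.002,"dz":0,"twist":-0.06,"jaw":-1}
    - {"dx":-0.001,"dy":-0.004,"dz":0,"twist":-0.14,"jaw":-1}
    - {"dx":-0.002,"dy":-0.006,"dz":0,"twist":-0.22,"jaw":-1}
    - {"dx":-0.004,"dy":-0.009,"dz":0,"twist":-0.3,"jaw":-1}
    - {"dx":-0.006,"dy":-0.012,"dz":0,"twist":-0.38,"jaw":-1}
    - {"dx":-0.008,"dy":-0.014,"dz":0,"twist":-0.46,"jaw":-1}
    - {"dx":-0.01,"dy":-0.015,"dz":0,"twist":-0.5,"jaw":-1}
    - {"dx":-0.01,"dy":-0.015,"dz":0,"twist":-0.5,"jaw":-1}
  squeeze: 50

```text
clock: 22.6
eef_pos: [0.4841, -0.1096, 0.0843]
tool_rot: [[-0.857, 0.515, 0.0], [0.515, 0.857, 0.003], [0.001, 0.003, -1.0]]
contact_force: [1.9, 5.3, 3.6]
width: 0.143
grasp_force: 50.3
```

```bash
python3 - <<'E'
from h import *
go((.4837,-.1108,.0844),175.3); s=manip.state(); print(s['contact_force'].round(1),s['torque'].round(2),s['width'],s['grasp_force'])
E
```

```text
t22.60 pos [ 0.4841 -0.1096  0.0843] yaw 149.0 | dx dy dz [-0.002 -0.008 -0.   ] twist -0.230 q1,q6 [-27. -86.]
[1.9 5.3 3.6] [ 0.88 -0.63  0.05] 0.14252957357729248 50.25875508785248
```

>>> arm_command:
  plan:
    - {"dx":0,"dy":-0.001,"dz":0,"twist":-0.06,"jaw":-1}
    - {"dx":0,"dy":-0.002,"dz":0,"twist":-0.13,"jaw":-1}
    - {"dx":-0.001,"dy":-0.003,"dz":0,"twist":-0.19,"jaw":-1}
    - {"dx":-0.001,"dy":-0.004,"dz":0,"twist":-0.23,"jaw":-1}
    - {"dx":-0.001,"dy":-0.004,"dz":0,"twist":-0.23,"jaw":-1}
    - {"dx":-0.001,"dy":-0.004,"dz":0,"twist":-0.23,"jaw":-1}
  squeeze: 50

```text
clock: 23.35
eef_pos: [0.4837, -0.1108, 0.0843]
tool_rot: [[-0.997, 0.083, -0.0], [0.083, 0.997, 0.002], [0.001, 0.002, -1.0]]
contact_force: [2.2, 5.2, 5.7]
width: 0.142
grasp_force: 50.4
```

>>> arm_command:
  plan:
    - {"dx":0,"dy":0,"dz":0,"twist":0,"jaw":-0.65}
    - {"dx":0,"dy":0,"dz":0,"twist":0,"jaw":-0.4}
    - {"dx":0,"dy":0,"dz":0,"twist":0,"jaw":-0.1}
    - {"dx":0,"dy":0,"dz":-0.15,"twist":0,"jaw":0}
    - {"dx":0,"dy":0,"dz":-0.4,"twist":0,"jaw":0.2}
    - {"dx":0,"dy":0,"dz":-0.8,"twist":0,"jaw":1}
    - {"dx":0,"dy":0,"dz":-0.8,"twist":0,"jaw":1}
    - {"dx":0,"dy":0,"dz":-0.8,"twist":0,"jaw":1}

```text
clock: 24.35
eef_pos: [0.4836, -0.1119, 0.2042]
tool_rot: [[-0.997, 0.082, -0.0], [0.082, 0.997, -0.0], [0.0, -0.0, -1.0]]
contact_force: [-0.4, 0.0, -0.6]
width: 0.999
grasp_force: 0.0
```

```bash
python3 - <<'E'
from h import *
np.set_printoptions(precision=4,suppress=True)
go((.4837,-.1108,.0844),175.3)
c=shot('wrist','w8'); q=proj(c,(.4866,-.111,.109)); print(q)
x0,y0=(q-[75,80]).astype(int)
cv2.imwrite('pics/crop8.png',cv2.resize(c['img'][y0:y0+180,x0:x0+270],(780,520),interpolation=2)[:,:,::-1]); print(x0,y0)
hsv=cv2.cvtColor(c['img'],cv2.COLOR_RGB2HSV); m=((hsv[:,:,1]>120)&((hsv[:,:,0]<6)|(hsv[:,:,0]>172))&(hsv[:,:,2]>60)).astype(np.uint8)
n,l,st,ce=cv2.connectedComponentsWithStats(m)
for i in range(1,n):
    if st[i,4]>8 and np.hypot(*(ce[i]-q))<60:
        ys,xs=np.where(l==i); w=np.array([onz(c,x,y,.109)[:2] for x,y in zip(xs,ys)]);d=np.linalg.svd(w-w.mean(0))[2][0];d*=np.sign(d[0])
        print(ce[i],st[i],w.mean(0),'yaw %.1f'%np.degrees(np.arctan2(d[1],d[0])),'dial',onz(c,*ce[i],.073))
E
```

```text
t24.35 pos [ 0.4836 -0.1119  0.2042] yaw 175.3 | dx dy dz [-0.     0.007  0.798] twist -0.000 q1,q6 [ -27. -112.]
[320.7132 203.6472]
245 123
[289.2979 201.1915] [285 198   9   7  47] [ 0.4826 -0.1351] yaw -67.8 dial [ 0.4947 -0.1396  0.073 ]
[320.1765 217.0392] [319 208   3  20  51] [ 0.4977 -0.1123] yaw -3.7 dial [ 0.5121 -0.1133  0.073 ]
```

View pics/crop8.png

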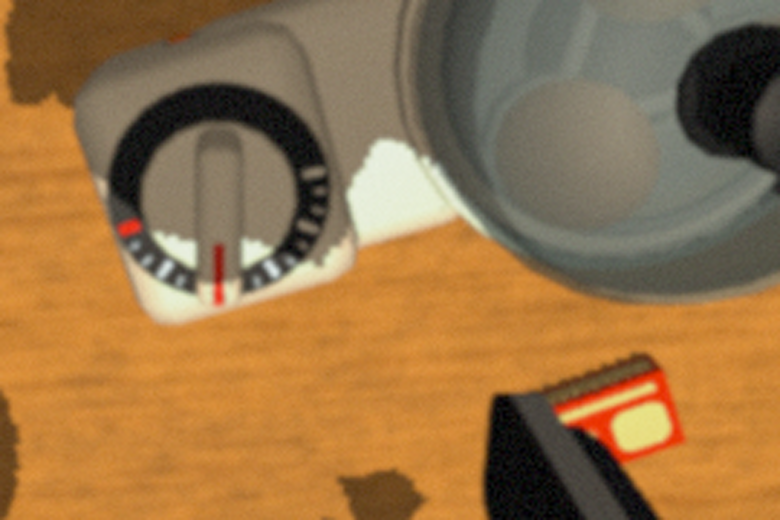

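The crop shows the pointer, by its red line, at world yaw of about -4°, which puts the timer at about 1.79 rad. It was turned back 1.46 rad, so its peak was about 3.25. The lid sits level on the shoulder and the gripper is clear, so I'm handing in.

```bash
python3 -c "
from rig import workorder
print(workorder.job_done())"
```

```text
the job is handed in; nothing more can be done
None
```

I handed in the job with the egg in the front seat, the lid fully down on the shoulder, and the timer wound to about 3.25 rad and back to about 1.79 rad (roughly 9 minutes); the arm was clear of everything at about 24 s, and the hand-in gave no verdict.

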